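# Shut the container and push the basket home

### The arm

A 6-joint arm with a two-finger parallel gripper is mounted at the origin on the work surface. World frame = base frame: x ahead of the robot, y to its left, z up, the work surface at z = 0. Lengths are in m, angles in rad, forces in N, time in s.
With the tool pointing down it reaches from about 0.425 to 1.125 m from the base axis. Payload 14.9 kg.
Tool frame: the origin (TCP) lies at the very end of the fingers, on their centre line; the grasp point (between the pads) lies 19 mm behind it; z points along the fingers, y is the direction in which the jaws open and shut (so a half turn about z gives the same grasp; the last joint's range is limited). The gripper opens to 91 mm and grips with 3 to 60 N. Pads are 32 mm wide; open, the fingers measure 118 mm over their backs; the gripper's body (76 mm by 178 mm) begins 60 mm behind the grasp point.
Start: joints at [-1.26, 0.379, 1.734, -0, 1.028, -0.033], TCP at [0.236, -0.659, 0.214] pointing down, gripper open.
Joint ranges: [-2.77, 2.77], [-0.74, 2.19], [0, 2.66], [-1.06, 4.2], [0.31, 2.87], [-3.08, 3.08]. Speed limits (rad/s): [1.89, 1.89, 2.39, 3.14, 3.14, 3.14].

### API

Orientations are given as a rotation vector (axis times angle).
In Python, from rig import ctrl, imaging gives the robot as it stands.
- The arm moves only by the tool servo_tool, never from a script. Its argument "increments" is a list of rows, each a list of 7 numbers: the turn, a rotation vector about the tool's x, y, z scaled (see below), then the shift along the tool's x, y, z scaled (see below), then the opening, from 0 (shut) to 1 (fully open). In form: [[wx, wy, wz, x, y, z, fingers], ...]. A call has 1 to 10 rows; each row shifts and turns the pose as measured when the row begins, along the tool's axes as they then stand; what a row does not reach is not made up. The controller multiplies each number of a shift by 50 mm and each number of a turn by 0.1 rad. A row lasts 1/10 s, in which the tool goes at most 50 mm and 8.59 degrees, less where a joint would pass 70% of its speed; a pose out of reach is approached as far as the arm can. A call with a number of a shift or a turn outside -1 to 1 is refused whole. A call with a gripper value outside its range is refused whole. The fingers move at their own pace and stop on an object; "squeeze" is the grip in N (left out, the last holds). Time passes only in rows, so rows that do not move let the fingers close. It gives the time, the measured TCP pose, the force and the opening at its end, in the units of the state.
- ctrl.get_state(): the state, without advancing time (a new reading comes with each control period).
- imaging.snapshot(name): name is "side" or "top" or "wrist"; returns the picture (400x640x3 uint8, blue, green, red); there is no depth.
- imaging.get_calibration(name): a dict with "fx", "fy", "cx", "cy" (pixels), "R" (3x3) and "t" (3): a world point X has camera coordinates R X + t; the wrist camera has in their place "hand_eye" (4x4, takes a point from camera to tool coordinates, whose origin is the TCP and whose axes are the flange's). Camera axes: x right, y down, z forward; pixel columns grow to the right and rows downward; lengths in m; the calibration is good to about 2 mm. A picture is of the moment at which its call begins: read the wrist's pose just before it. get_calibration takes no time and is no camera call.
- ctrl.job_done(): hands the job in, once; it reports no verdict.
The state is a dict: "time": time; "joints": joint angles; "joint_vel": joint speeds; "joint_torque": joint torques, N m; "position": TCP position; "orientation": TCP orientation; "wrist_force": force on the tool from outside, world axes, zero at the start; "moment": the same for the moment, N m; "width": finger opening in m.
Only numpy, scipy, OpenCV 4.12 (cv2) and the standard library are available. Lean on these libraries where they do the work, as an engineer would, in place of code of your own. Each camera call takes 0.05 s, during which the arm holds its last target.

### The job

The organizer's lower basket has been left pulled out, and the lid of the glass container standing in it is up. First push the lid down with the fingertips until it lies closed, while the basket is still out, then push the basket by its front all the way home under the upper tier and take the hand away. Only push: do not lift or tip the container, and leave the spray bottle, the pump bottle and the scraper where they are.

Things in the scene. Friction and masses are not known exactly. Their poses are not given: they have to be found in the camera images.
- organizer: Fixed two-level steel organizer, 290 x 290 mm. Origin: centre of its footprint, at floor height (z = 0); x axis points from its open front to its back (the way the basket slides in), z up. The upper tier reaches only from x = -15 to +153 mm in this frame, underside 150 mm, rim 195 mm above the floor, sponges and a carton on it up to 200 mm; in front of it the space above the basket is free.
- basket (a joint): How far the lower basket is pulled out (m): 0 = fully home against its stop, up to 0.17 out; it slides level along the organizer's x axis (in = +x), with about 2 N of friction plus a little drag, and stays where it is left. It cannot be lifted off its runners.
- basket_front (a point): Middle of the upper edge of the basket's flat steel front panel, on its outer (robot side) face, 85 mm above the floor; moves with it. Panel 256 mm wide, 23 to 88 mm above the floor; push it along the organizer's +x. When home this point is 140 mm in front (-x) of the organizer's origin. Basket inside 266 x 244 mm, floor 26 mm above the cabinet floor, walls up to 80 mm.
- container: Square glass food container 120 x 120 x 60 mm high, wall 4 mm, about 0.55 kg, with white and blue tablets inside, standing loose on the basket floor; it rides along with the basket by friction. Origin: centre of its underside; x axis points to the side carrying the lid's hinge (roughly the organizer's x, turned a little), z up.
- lid (a joint): Angle of the container's lid (rad): 0 = lying closed flat on the rim (its stop), growing as it opens; about 0.7 to 1.05 at the start. Stiff hinge (about 0.13 N m): the lid stays at whatever angle it is left. Closing it pushes its outer face or free edge down: at 60 mm from the hinge a few newtons do it.
- lid_hinge (a point): Point on the lid's hinge line (along the container's y) at the middle of the container's back (+x) rim, 60 mm above the container's underside.
- lid_edge (a point): Middle of the free edge of the blue plastic lid (126 x 126 mm, 10 mm thick), on its outer, upper face; 123 mm from the hinge. With the lid closed it lies on the robot side of the container, 97 mm above the floor. Moves with the lid.
- spray_mid (a point): Loose grey spray bottle, 72 mm across, 233 mm tall with white trigger head; this point is on its axis 100 mm above its underside. Leave alone.
- pump_mid (a point): Loose yellow pump bottle, 68 mm across, 194 mm tall with white pump; this point is on its axis 75 mm above its underside. Leave alone.
- scraper_mid (a point): Loose stainless steel scouring scraper with black handle lying flat, 180 mm long (90 mm behind to 88 mm ahead of this point along its x), 85 mm wide at the blade, 16 mm high; this point is halfway up near its middle. Leave alone.
Things that resemble listed ones, but are neither listed nor needed, are in the scene too. What is meant by the container is not orange, purple or red, and is the larger of those in its own colour.

How it is judged:
On the way, in this order (a step that is already met when the one before it is completed fails the run):
1. the lid is pushed shut while the basket is still out (value of joint lid below 0.07 rad and value of joint basket above 0.06 m), for 0.2 s.
2. the basket is pushed fully home with the lid still shut (value of joint basket below 0.006 m and value of joint lid below 0.07 rad), for 0.2 s.
At the end, for the whole second after the job is handed in: Basket within 6 mm of fully home, lid within 0.07 rad of flat shut, container upright at rest on the basket floor, and the three bystanders within 20 mm of where they stood (all of step 2 and z of container in the frame of organizer below 0.032 m and angle between container's own z axis and vertical below 0.08 rad and linear speed of container below 0.02 m/s and distance of each of spray_mid, pump_mid, scraper_mid from where it was at the start of the episode below 0.02 m); the robot touches nothing.
It fails at once if the container is lifted or tipped (height (world z) of container above 0.045 m or angle between container's own z axis and vertical above 0.25 rad).
It fails at once if the basket is pushed in under the tier with the lid still up (value of joint basket below 0.05 m and value of joint lid above 0.2 rad).
It fails at once if the spray bottle, pump bottle or scraper is moved more than 20 mm (distance of any of spray_mid, pump_mid, scraper_mid from where it was at the start of the episode above 0.02 m).
It also fails if it takes over 48 s, if anything falls off the work surface, if the arm or the gripper's body presses on something with over 40 N, if the wrist force passes 120 N, or if a joint passes its speed limit or range.

## Working session

There is one attempt and no reset: what is moved stays moved. The work goes in short steps, Python scripts to look and compute and a tool call to move; the robot and the scene stay as the last step left them, time stands still between calls to the robot, and variables do not carry over. Pictures are saved under pics/ and viewed, and the job is handed in when it is done.

Besides the shell and the picture viewer there is one more tool, called after "Call:" as name([rows], argument=value, ...), one row to a line, values as JSON. servo_tool: Moves the arm, as the interface text tells. Shifts and turns lie within -1 to 1; 1 stands for 50 mm of shift or 0.1 rad of turn. Its arguments: {"type":"object","properties":{"increments":{"type":"array"},"squeeze":{"type":"number"}},"required":["increments"]}

```bash
mkdir -p pics; python3 - <<'E'
from rig import ctrl, imaging
import cv2, numpy as np
s=ctrl.get_state(); print(s)
for n in ("side","top","wrist"):
    im=imaging.snapshot(n); cv2.imwrite(f"pics/{n}0.png",im)
    c=imaging.get_calibration(n); print(n,c)
E
```

```text
{'time': 0.0, 'joints': array([-1.26027976e+00,  3.79396314e-01,  1.73475649e+00, -2.27237699e-05,
        1.02849112e+00, -3.33033097e-02]), 'joint_vel': array([ 6.76322049e-04,  3.85550760e-05, -2.64227360e-04,  2.47739752e-04,
        6.31885412e-04, -1.14098499e-03]), 'joint_torque': array([ 3.86571464e-04, -7.63726330e+01, -4.34362757e+01,  6.50181505e-02,
        4.22534079e-02, -1.41891965e-04]), 'position': array([ 0.2358316 , -0.65867462,  0.21330885]), 'orientation': array([-3.09425873e+00, -5.37255321e-01,  2.58337386e-04]), 'wrist_force': array([ 0.3509106 , -0.5290144 ,  0.87349548]), 'moment': array([-0.01573518,  0.01391405, -0.04951618]), 'width': 0.09116522838209694}
side {'fx': 377.7366301581739, 'fy': 377.7366301581739, 'cx': 315.44339302744845, 'cy': 197.55085744259426, 'R': array([[-0.77431642, -0.63247316, -0.02029269],
       [-0.35934811,  0.4658817 , -0.80859334],
       [ 0.52086757, -0.61881496, -0.58801788]]), 't': array([0.44042668, 0.28596908, 0.93271852])}
top {'fx': 430.4169700971661, 'fy': 430.4169700971661, 'cx': 312.26051879902695, 'cy': 207.1004088574975, 'R': array([[-0.02746476, -0.99960554, -0.00586966],
       [-0.9964582 ,  0.02784421, -0.07934584],
       [ 0.07947798,  0.00366966, -0.99682987]]), 't': array([1.61511968e-04, 5.96276848e-01, 1.32173670e+00])}
wrist {'fx': 306.79427362276095, 'fy': 306.79427362276095, 'cx': 319.25424161272196, 'cy': 198.61962548205523, 'hand_eye': array([[ 5.98031018e-04, -9.69454527e-01, -2.45270385e-01,
         7.07800539e-02],
       [ 9.99999769e-01,  6.59037328e-04, -1.66656246e-04,
        -8.44559740e-04],
       [ 3.23207992e-04, -2.45270228e-01,  9.69454698e-01,
        -1.70397909e-01],
       [ 0.00000000e+00,  0.00000000e+00,  0.00000000e+00,
         1.00000000e+00]])}
```

View pics/side0.png

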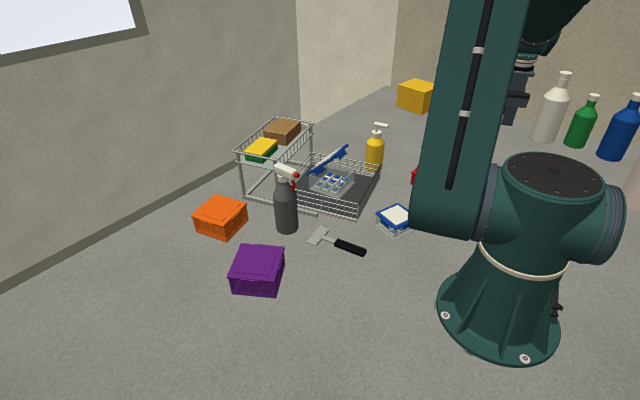

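View pics/top0.png

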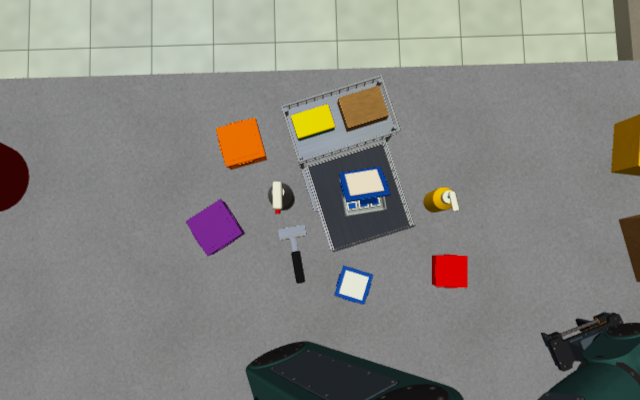

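View pics/wrist0.png

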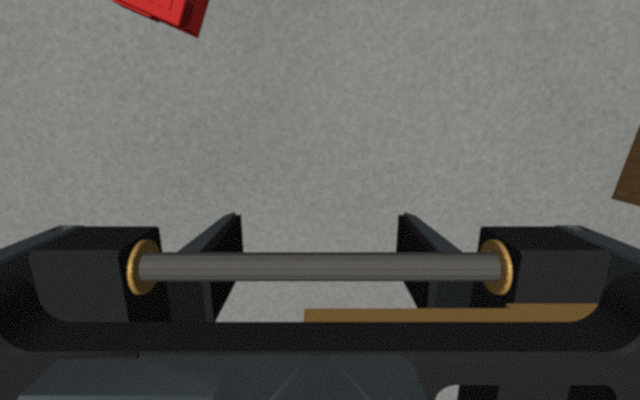

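The target is the blue-and-white container in the basket, top px ~(364,190). Lookalikes: a small blue one outside (353,284), orange (242,142), purple (215,227), red (450,271). I'll check this in close crops.

```bash
python3 - <<'E'
import cv2
im=cv2.imread("pics/top0.png")[65:315,260:470]; cv2.imwrite("pics/top0c.png",cv2.resize(im,None,fx=2.4,fy=2.4,interpolation=cv2.INTER_CUBIC)[:600])
im=cv2.imread("pics/side0.png")[110:270,220:420]; cv2.imwrite("pics/side0c.png",cv2.resize(im,None,fx=3.7,fy=3.7,interpolation=cv2.INTER_CUBIC)[:600])
E
```

```text
(no output)
```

View pics/top0c.png

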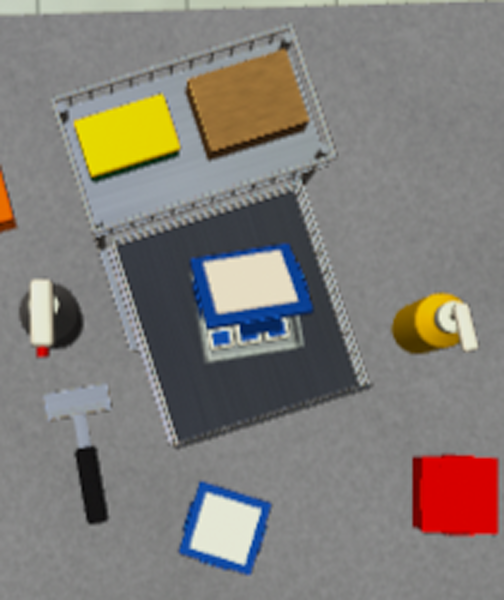

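View pics/side0c.png

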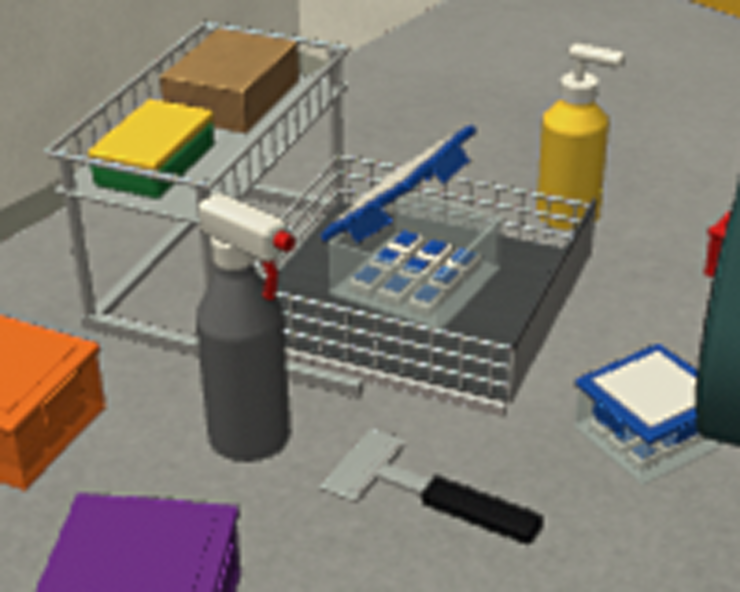

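The crop confirms it: the larger blue-lidded glass container stands in the basket, hinge at crop (241,252) and free edge at crop (255,320). The small blue one outside is a decoy, but it sits close to the basket's front. Next I'll work out the positions.

```bash
cat > h.py <<'E'
import numpy as np
from rig import ctrl, imaging
def ray(n,u,v):
    c=imaging.get_calibration(n); R=np.array(c["R"]);t=np.array(c["t"])
    d=R.T@np.array([(u-c["cx"])/c["fx"],(v-c["cy"])/c["fy"],1]); return -R.T@t,d
def atz(n,u,v,z):
    o,d=ray(n,u,v); return o+d*(z-o[2])/d[2]
def proj(n,X):
    c=imaging.get_calibration(n); p=np.array(c["R"])@np.asarray(X)+np.array(c["t"]); return c["fx"]*p[0]/p[2]+c["cx"],c["fy"]*p[1]/p[2]+c["cy"]
def tri(p):
    A=np.zeros((3,3));b=np.zeros(3)
    for n,u,v in p:
        o,d=ray(n,u,v);d/=np.linalg.norm(d);P=np.eye(3)-np.outer(d,d);A+=P;b+=P@o
    X=np.linalg.solve(A,b); return X,[np.array(proj(n,X))-(u,v) for n,u,v in p]
T=lambda x,y:("top",260+x/2.4,65+y/2.4)
S=lambda x,y:("side",220+x/3.7,110+y/3.7)
E
python3 - <<'E'
from h import *
np.set_printoptions(precision=4,suppress=True)
rim=[atz(*T(*p),0.195) for p in ((55,100),(292,28),(330,157),(98,238))]
bl,br,fr,fl=[r[:2] for r in rim]; print("rim BL BR FR FL",bl,br,fr,fl)
print("widths",np.linalg.norm(bl-br),np.linalg.norm(fl-fr),"depth",np.linalg.norm(bl-fl),np.linalg.norm(br-fr))
ax=(bl-fl)+(br-fr); ay=(bl-br)+(fl-fr); print("yaw",np.arctan2(ax[1],ax[0]),np.arctan2(-ay[0],ay[1]))
f1=atz(*T(175,445),0.086);f2=atz(*T(370,385),0.086); print("front",f1,f2,np.linalg.norm(f1-f2),"mid",(f1+f2)/2,"yaw",np.arctan2(-(f1-f2)[0],(f1-f2)[1]))
print("side front", [atz(*S(*p),0.086) for p in ((512,347),(594,205))])
yaw=np.arctan2(-ay[0],ay[1]); ex=np.array([np.cos(yaw),np.sin(yaw)]); 
c=(bl+br+fr+fl)/4; org=c-ex*0.069; print("origin",org)
fm=((f1+f2)/2)[:2]; print("front in org x",(fm-org)@ex,"basket out",-0.140-(fm-org)@ex,"lat",(fm-org)@[-ex[1],ex[0]])
# glass rim front
print("glass front rim",atz(*T(203,362),.086),atz(*T(303,350),.086))
# lid: left hinge corner, left free, right free
for nm,p in (("freeR",[T(312,311),S(474,128)]),("hingeL",[T(191,258),S(325,236)])):
    print(nm,*tri(p))
print("small cont",[atz(*T(*p),0.06) for p in ((205,483),(271,500),(250,574),(180,552))])
print("pump",atz(*T(440,322),.0),"spray",atz(*T(50,315),.1),"scr",atz(*T(78,400),.01))
E
```

```text
rim BL BR FR FL [0.8646 0.0569] [ 0.9421 -0.2207] [ 0.7883 -0.2582] [0.7016 0.0112]
widths 0.2881410797650521 0.28296468337952724 depth 0.1692535186188529 0.1583383829952397
yaw 0.25690139129334066 0.2915318994412472
front [ 0.461  -0.0741  0.086 ] [ 0.5282 -0.3173  0.086 ] 0.25228977913739953 mid [ 0.4946 -0.1957  0.086 ] yaw 0.26953743413632986
side front [array([ 0.4549, -0.0725,  0.086 ]), array([ 0.5199, -0.3091,  0.086 ])]
origin [ 0.758  -0.1226]
front in org x -0.27338383601374777 basket out 0.13338383601374776 lat 0.00568091538754219
glass front rim [ 0.5624 -0.112   0.086 ] [ 0.5738 -0.2364  0.086 ]
freeR [ 0.6125 -0.2349  0.1709] [array([0.1929, 0.2531]), array([-0.2583, -0.001 ])]
hingeL [ 0.6894 -0.1033  0.0894] [array([0.7704, 0.9338]), array([-1.047 , -0.0687])]
small cont [array([ 0.412 , -0.1113,  0.06  ]), array([ 0.3887, -0.193 ,  0.06  ]), array([ 0.2982, -0.1634,  0.06  ]), array([ 0.3276, -0.0772,  0.06  ])]
pump [ 0.6116 -0.4336  0.    ] spray [0.6247 0.0753 0.1   ] scr [0.5214 0.0479 0.01  ]
```

Call:
servo_tool([
  [0,0,0.37,0,0,-1,0],
  [0,0,0.37,0,0,-1,0],
  [0,0,0,0,0,0,0],
], squeeze=20)

```text
time: 0.45
position: [0.2355, -0.6578, 0.3141]
orientation: [-3.108, -0.417, 0.002]
wrist_force: [0.6, -0.8, 0.4]
width: 0.0701
```

```bash
cat >> h.py <<'E'
from scipy.spatial.transform import Rotation as Ro
np.set_printoptions(precision=4,suppress=True)
def go(x,y,z,yaw=0.27):
    s=ctrl.get_state(); R=Ro.from_rotvec(s["orientation"]); 
    Rt=Ro.from_matrix(np.array([[np.cos(yaw),np.sin(yaw),0],[np.sin(yaw),-np.cos(yaw),0],[0,0,-1]]))
    print("t",s["time"],"pos",s["position"],"F",s["wrist_force"],"w",s["width"])
    print("units shift",R.inv().apply(np.array([x,y,z])-s["position"])/.05,"turn",(R.inv()*Rt).as_rotvec()/.1)
E
python3 -c "
from h import *
go(.63,-.172,.29)"
```

```text
t 0.45 pos [ 0.2355 -0.6578  0.3141] F [ 0.6367 -0.7611  0.3993] w 0.07014293700351923
units shift [10.1734 -7.2876  0.5223] turn [-0.058   0.0027 -0.0311]
```

Call:
servo_tool([
  [0,0,0,0.75,-0.53,0,0],
  [0,0,0,0.75,-0.53,0,0],
  [0,0,0,0.75,-0.53,0,0],
  [0,0,0,0.75,-0.53,0,0],
  [0,0,0,0.75,-0.53,0,0],
  [0,0,0,0.75,-0.53,0,0],
  [0,0,0,0.75,-0.53,0,0],
  [0,0,0,0.75,-0.53,0,0],
  [0,0,0,0.75,-0.53,0,0],
  [0,0,0,0.75,-0.53,0,0],
])

```text
time: 1.45
position: [0.5334, -0.2931, 0.3124]
orientation: [-3.11, -0.409, 0.003]
wrist_force: [0.3, -1.4, -0.2]
width: 0.0004
```

```bash
python3 -c "
from h import *
go(.63,-.172,.27)"
```

```text
t 1.45 pos [ 0.5334 -0.2931  0.3124] F [ 0.2704 -1.4285 -0.194 ] w 0.0004298337914138896
units shift [ 2.4921 -1.8366  0.8536] turn [-0.0466  0.0113 -0.0879]
```

Call:
servo_tool([
  [0,0,0,0.6,-0.45,0,0],
  [0,0,0,0.6,-0.45,0.2,0],
  [0,0,0,0.6,-0.45,0.2,0],
  [0,0,0,0.6,-0.45,0.2,0],
  [0,0,0,0,0,0,0],
])

```text
time: 1.95
position: [0.631, -0.1649, 0.2795]
orientation: [-3.109, -0.417, 0.003]
wrist_force: [0.1, -0.5, -0.6]
width: 0.0008
```

```bash
python3 - <<'E'
from h import *
import cv2
go(.63,-.172,.19)
for n in("wrist","side"):
    cv2.imwrite(f"pics/{n}1.png",imaging.snapshot(n))
im=cv2.imread("pics/side1.png")[80:240,220:420]; cv2.imwrite("pics/side1c.png",cv2.resize(im,None,fx=3.7,fy=3.7,interpolation=cv2.INTER_CUBIC)[:600])
E
```

```text
t 1.95 pos [ 0.631  -0.1649  0.2795] F [ 0.1161 -0.4584 -0.6264] w 0.0008069172087982517
units shift [-0.055   0.1416  1.7891] turn [-0.0531  0.0148 -0.0336]
```

View pics/side1c.png

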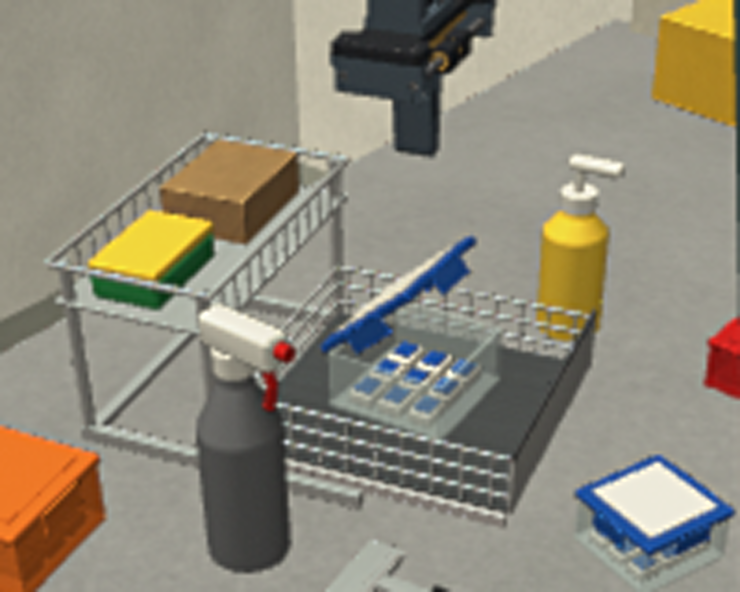

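View pics/wrist1.png

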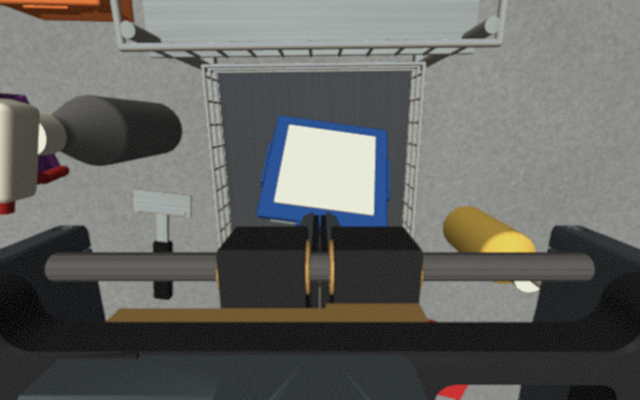

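The side view shows the hand above the lid, and in the wrist view the tips at (320,218) line up with the lid's centre near its free edge. Lowering now.

Call:
servo_tool([
  [0,0,0,-0.03,0.07,0.6,0],
  [0,0,0,-0.03,0.07,0.6,0],
  [0,0,0,0,0,0.5,0],
  [0,0,0,0,0,0,0],
  [0,0,0,0,0,0.2,0],
  [0,0,0,0,0,0.2,0],
  [0,0,0,0,0,0.2,0],
])

```text
time: 2.75
position: [0.6286, -0.1814, 0.168]
orientation: [3.114, 0.408, 0.01]
wrist_force: [-0.6, 0.1, 1.2]
width: 0.0002
```

Call:
servo_tool([
  [0,0,0,-0.08,-0.04,0.2,0],
  [0,0,0,-0.08,-0.04,0.2,0],
  [0,0,0,-0.08,-0.04,0.2,0],
])

```text
time: 3.05
position: [0.6157, -0.179, 0.1367]
orientation: [3.113, 0.408, 0.013]
wrist_force: [0.4, -0.8, 1.0]
width: 0.0008
```

Call:
servo_tool([
  [0,0,0,-0.06,-0.03,0.2,0],
  [0,0,0,-0.06,-0.03,0.2,0],
  [0,0,0,-0.04,-0.02,0.2,0],
])

```text
time: 3.35
position: [0.6059, -0.1768, 0.104]
orientation: [3.113, 0.409, 0.013]
wrist_force: [0.6, -0.5, 2.1]
width: 0.0006
```

```bash
python3 - <<'E'
from h import *
import cv2
go(.605,-.174,.096)
cv2.imwrite(f"pics/side2.png",imaging.snapshot("side"))
im=cv2.imread("pics/side2.png")[110:270,220:420]; cv2.imwrite("pics/side2c.png",cv2.resize(im,None,fx=3.7,fy=3.7,interpolation=cv2.INTER_CUBIC)[:600])
E
```

```text
t 3.35 pos [ 0.6059 -0.1768  0.104 ] F [ 0.6418 -0.5231  2.0652] w 0.000551703727383393
units shift [-0.0036 -0.0592  0.1596] turn [ 0.0271 -0.0777 -0.0896]
```

View pics/side2c.png

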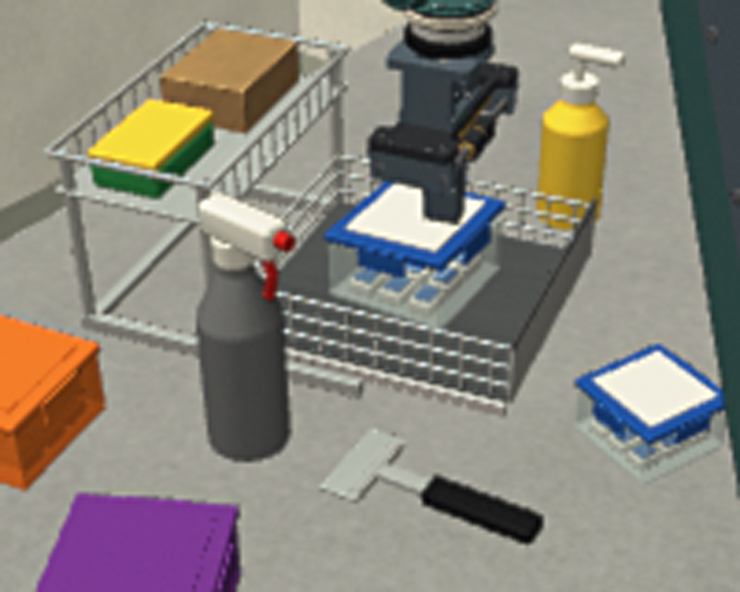

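The lid is nearly closed. I'll keep pressing in small steps until the force rises against the stop.

Call:
servo_tool([
  [0,0,0,0,0,0.15,0],
  [0,0,0,0,0,0.1,0],
  [0,0,0,0,0,0.05,0],
])

```text
time: 3.7
position: [0.6131, -0.175, 0.097]
orientation: [3.115, 0.405, 0.03]
wrist_force: [-5.5, 13.0, 22.2]
width: 0.0006
```

Call:
servo_tool([
  [0,0,0,0,0,0,0],
  [0,0,0,0,0,0,0],
  [0,0,0,0,0,0.02,0],
])

```text
time: 4.0
position: [0.615, -0.1744, 0.0975]
orientation: [3.114, 0.406, 0.035]
wrist_force: [0.8, -0.2, 2.1]
width: 0.0004
```

```bash
python3 - <<'E'
from h import *
import cv2
go(.605,-.174,.2)
cv2.imwrite(f"pics/side3.png",imaging.snapshot("side"))
im=cv2.imread("pics/side3.png")[140:220,270:390]; cv2.imwrite("pics/side3c.png",cv2.resize(im,None,fx=6,fy=6,interpolation=cv2.INTER_CUBIC)[:600])
E
```

```text
t 4.0 pos [ 0.615  -0.1744  0.0975] F [ 0.7725 -0.177   2.0819] w 0.00036971168059359147
units shift [-0.1455 -0.0519 -2.0539] turn [ 0.0394 -0.2209 -0.1056]
```

View pics/side3c.png

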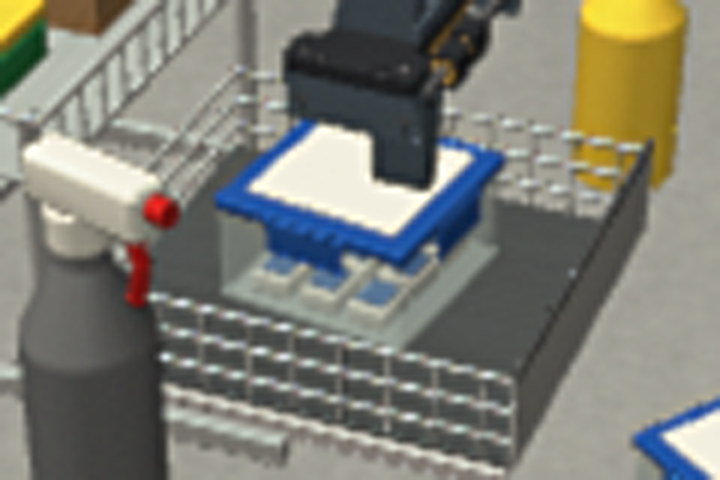

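Call:
servo_tool([
  [0,0,0,0,0,-0.5,0],
  [0,0.1,0,0,0,-0.8,0],
  [0,0.1,0,-1,0.2,-0.8,0],
  [0,0,0,-1,0.2,-0.5,0],
  [0,0,0,-1,0,0,0],
  [0,0,0,-0.8,0,0,0],
  [0,0,0,0,0,0,0],
])

```text
time: 4.75
position: [0.4419, -0.2374, 0.2094]
orientation: [-3.112, -0.408, -0.059]
wrist_force: [0.9, 0.5, -0.1]
width: 0.0001
```

```bash
python3 - <<'E'
from h import *
import cv2
go(.46,-.2,.2)
for n in("top","side","wrist"):
    cv2.imwrite(f"pics/{n}4.png",imaging.snapshot(n))
im=cv2.imread("pics/side4.png")[110:270,220:420]; cv2.imwrite("pics/side4c.png",cv2.resize(im,None,fx=3.7,fy=3.7,interpolation=cv2.INTER_CUBIC)[:600])
im=cv2.imread("pics/top4.png")[65:315,260:470]; cv2.imwrite("pics/top4c.png",cv2.resize(im,None,fx=2.4,fy=2.4,interpolation=cv2.INTER_CUBIC)[:600])
E
```

```text
t 4.75 pos [ 0.4419 -0.2374  0.2094] F [ 0.8591  0.4763 -0.095 ] w 0.00012115193161015014
units shift [ 0.5359 -0.6297  0.207 ] turn [ 0.0247 -0.3778 -0.0935]
```

View pics/side4c.png

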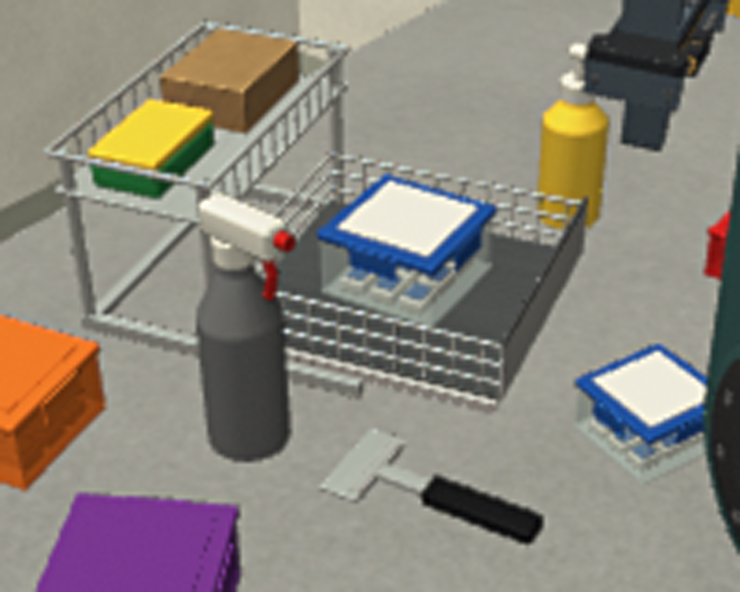

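View pics/top4c.png

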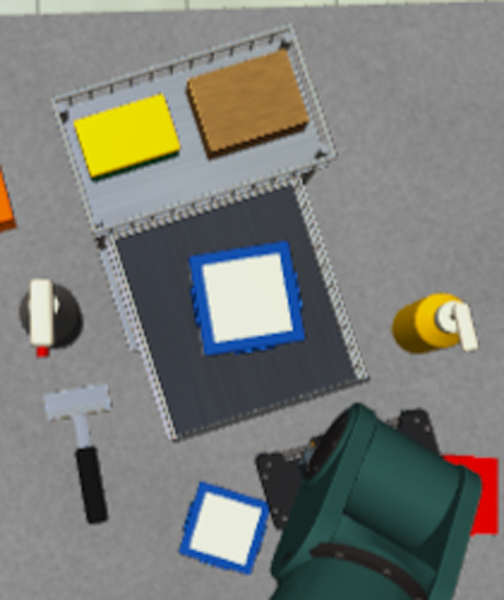

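View pics/wrist4.png

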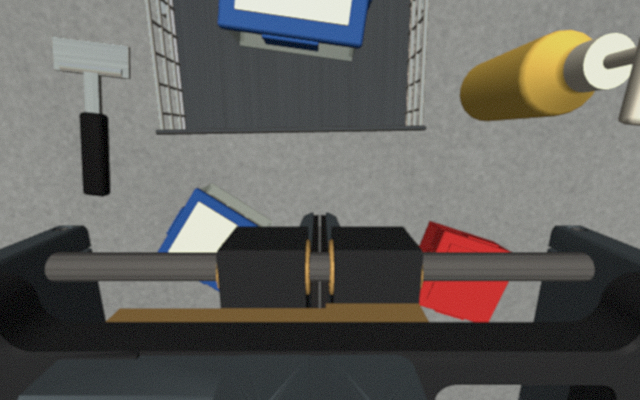

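```bash
python3 - <<'E'
from h import *
P={}
for k,a,b in (("hL",(190,257),(320,234)),("hR",(290,242),(390,177)),("fR",(304,341),(495,208)),("fL",(206,356),(432,270))):
    P[k],r=tri([T(*a),S(*b)]); print(k,P[k],np.round(r,1).tolist())
print((P["fL"]+P["fR"])[2]/2-(P["hL"]+P["hR"])[2]/2)
f1=atz(*T(175,439),0.086);f2=atz(*T(367,380),0.086); print("front",f1,f2,(f1+f2)/2,"yaw",np.arctan2(-(f1-f2)[0],(f1-f2)[1]))
g=[atz(*S(*p),0.086) for p in ((502,343),(585,203))];print(g,(g[0]+g[1])/2)
E
```

```text
hL [ 0.6915 -0.1011  0.0918] [[0.5, 0.5], [-0.6, -0.0]]
hR [ 0.7071 -0.2265  0.0896] [[0.5, 0.6], [-0.6, -0.0]]
fR [ 0.5847 -0.2365  0.0938] [[-0.1, -0.1], [0.1, -0.0]]
fL [ 0.5694 -0.1152  0.0937] [[-0.0, -0.1], [0.1, 0.0]]
0.0030231322631424917
front [ 0.4683 -0.0743  0.086 ] [ 0.5344 -0.3139  0.086 ] [ 0.5014 -0.1941  0.086 ] yaw 0.26927079266302273
[array([ 0.4646, -0.072 ,  0.086 ]), array([ 0.5287, -0.3071,  0.086 ])] [ 0.4966 -0.1895  0.086 ]
```

The lid's four corners triangulate to z = 90–94 mm (3 mm from hinge to edge), so it's shut. The basket is still about 0.13 m out. Next I'll go in front of the panel.

Call:
servo_tool([
  [0,-0.19,-0.05,0.23,-0.28,0,0],
  [0,-0.19,-0.05,0.23,-0.28,0,0],
  [0,0,0,0,0,0,0],
])

```text
time: 5.2
position: [0.464, -0.203, 0.21]
orientation: [3.109, 0.427, 0.0]
wrist_force: [-0.1, -0.3, 0.4]
width: 0.0007
```

```bash
python3 -c "
from h import *
go(.454,-.205,.055)"
```

```text
t 5.2 pos [ 0.464 -0.203  0.21 ] F [-0.0766 -0.3356  0.3597] w 0.0006671418178483894
units shift [-0.2019 -0.0261  3.0997] turn [0.033  0.0016 0.031 ]
```

Call:
servo_tool([
  [0,0,0,-0.2,0,0,0],
  [0,0,0,-0.05,0,0.5,0],
  [0,0,0,0,0,0.5,0],
  [0,0,0,0,0,0.5,0],
  [0,0,0,0,0,0.5,0],
  [0,0,0,0,0,0.5,0],
  [0,0,0,0,0,0.5,0],
  [0,0,0,0,0,0,0],
])

```text
time: 6.0
position: [0.4507, -0.2104, 0.0547]
orientation: [3.108, 0.431, 0.005]
wrist_force: [-0.5, 0.8, 0.8]
width: 0.0003
```

```bash
python3 - <<'E'
from h import *
import cv2
go(.499,-.192,.055)
cv2.imwrite("pics/wrist5.png",imaging.snapshot("wrist"))
cv2.imwrite("pics/side5.png",imaging.snapshot("side"))
im=cv2.imread("pics/side5.png")[110:270,220:420]; cv2.imwrite("pics/side5c.png",cv2.resize(im,None,fx=3.7,fy=3.7,interpolation=cv2.INTER_CUBIC)[:600])
E
```

```text
t 6.0 pos [ 0.4507 -0.2104  0.0547] F [-0.5271  0.7546  0.8434] w 0.00033748803322692137
units shift [ 1.0309 -0.0917 -0.0034] turn [ 0.0452 -0.0282  0.057 ]
```

View pics/side5c.png

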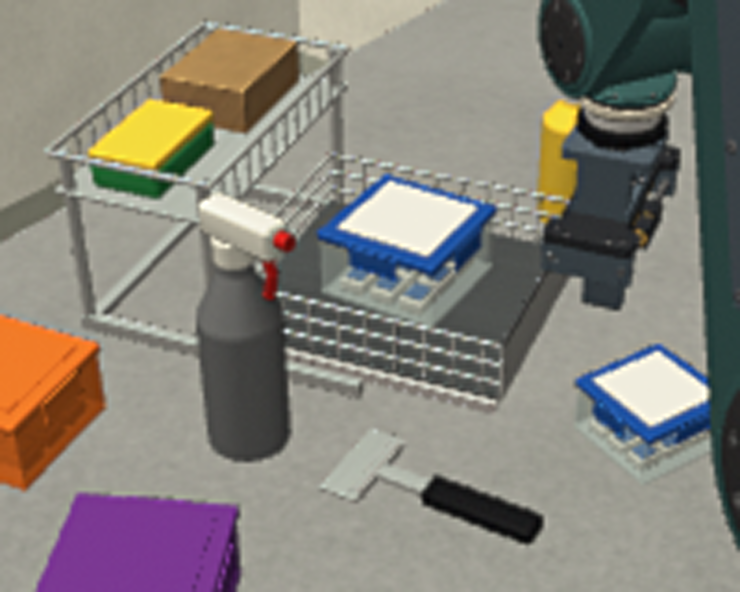

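View pics/wrist5.png

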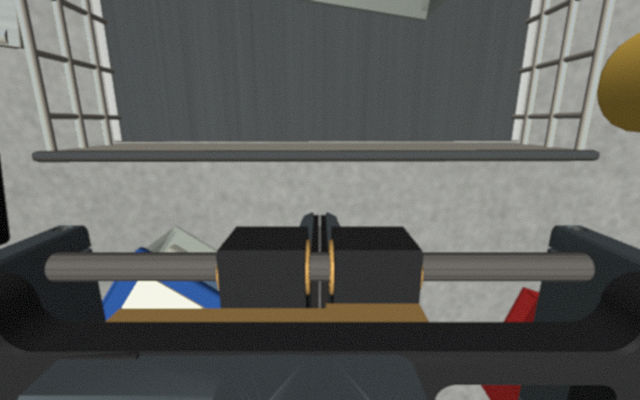

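Wrist view: the tips at x=320 are centred on the panel, which spans 35–598 at row 155 and is square to the hand. Pushing gently along tool x.

Call:
servo_tool([
  [0,0,0,0.2,0,0,0],
  [0,0,0,0.2,0,0,0],
  [0,0,0,0.15,0,0,0],
  [0,0,0,0.15,0,0,0],
  [0,0,0,0.15,0,0,0],
  [0,0,0,0.2,0,0,0],
  [0,0,0,0.2,0,0,0],
])

```text
time: 6.8
position: [0.5186, -0.1939, 0.0622]
orientation: [3.103, 0.431, 0.016]
wrist_force: [-2.6, -2.7, -1.5]
width: 0.0008
```

Call:
servo_tool([
  [0,0,0,0.2,0,0,0],
  [0,0,0,0.2,0,0,0],
  [0,0,0,0.2,0,0,0],
  [0,0,0,0.2,0,0,0],
  [0,0,0,0.2,0,0,0],
])

```text
time: 7.3
position: [0.571, -0.1789, 0.0623]
orientation: [3.103, 0.431, 0.014]
wrist_force: [-2.9, -1.2, -0.6]
width: 0.0004
```

```bash
python3 - <<'E'
from h import *
import cv2
go(.60,-.165,.055)
cv2.imwrite("pics/side6.png",imaging.snapshot("side"))
im=cv2.imread("pics/side6.png")[110:270,220:420]; cv2.imwrite("pics/side6c.png",cv2.resize(im,None,fx=3.7,fy=3.7,interpolation=cv2.INTER_CUBIC)[:600])
E
```

```text
t 7.3 pos [ 0.571  -0.1789  0.0623] F [-2.8699 -1.2435 -0.6113] w 0.0004172268538052135
units shift [ 0.6323 -0.1105  0.149 ] turn [ 0.1015 -0.0794  0.0613]
```

View pics/side6c.png

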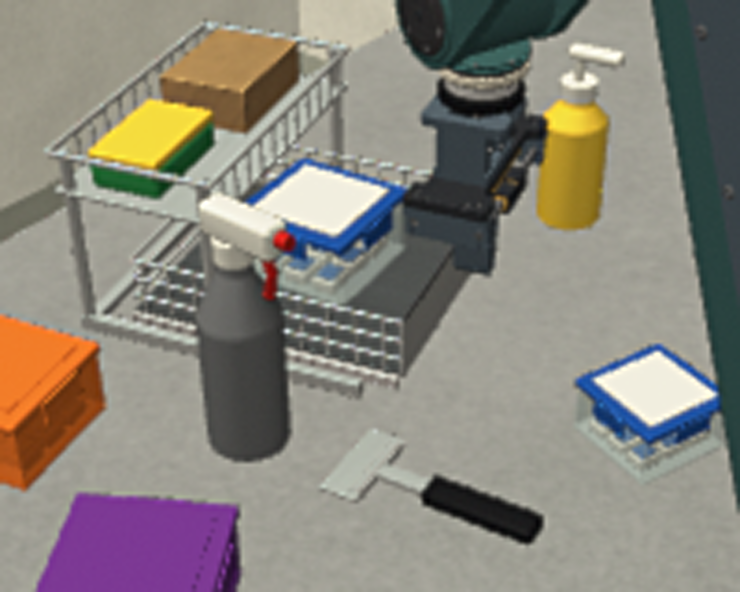

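Call:
servo_tool([
  [0,0,0,0.2,0,0.05,0],
  [0,0,0,0.15,0,0.05,0],
  [0,0,0,0.1,0,0,0],
  [0,0,0,0.1,0,0,0],
])

```text
time: 7.75
position: [0.6014, -0.1705, 0.0576]
orientation: [3.102, 0.431, 0.017]
wrist_force: [-2.6, -0.8, 1.4]
width: 0.0005
```

Call:
servo_tool([
  [0,0,0,0.1,0,0,0],
  [0,0,0,0.1,0,0,0],
])

```text
time: 7.95
position: [0.6115, -0.1676, 0.0576]
orientation: [3.102, 0.431, 0.016]
wrist_force: [-22.7, -10.4, 8.4]
width: 0.0004
```

The force jumped to 25 N, so the basket is against its stop. I'll hold briefly, then check.

Call:
servo_tool([
  [0,0,0,0.06,0,0,0],
  [0,0,0,0.06,0,0,0],
  [0,0,0,0.06,0,0,0],
])

```text
time: 8.25
position: [0.6111, -0.1675, 0.0577]
orientation: [3.104, 0.435, -0.019]
wrist_force: [-27.9, -11.7, 22.5]
width: 0.0007
```

Call:
servo_tool([
  [0,0,0,0,0,0,0],
  [0,0,0,-0.3,0,0,0],
  [0,0,0,-0.5,0,0,0],
  [0,0,0,-0.5,0,0,0],
  [0,0,0,-0.5,0,-0.5,0],
  [0,0,0,0,0,-1,0],
  [0,0,0,0,0,-1,0],
  [0,0,0,-1,0,-1,0],
  [0,0,0,-1,0,0,0],
  [0,0,0,0,0,0,0],
])

```text
time: 9.25
position: [0.4351, -0.2155, 0.2244]
orientation: [3.103, 0.436, -0.015]
wrist_force: [0.0, 0.0, -0.7]
width: 0.0006
```

```bash
python3 - <<'E'
from h import *
import cv2
go(.60,-.165,.055)
for n in("top","side"):
    cv2.imwrite(f"pics/{n}7.png",imaging.snapshot(n))
im=cv2.imread("pics/side7.png")[110:270,220:420]; cv2.imwrite("pics/side7c.png",cv2.resize(im,None,fx=3.7,fy=3.7,interpolation=cv2.INTER_CUBIC)[:600])
im=cv2.imread("pics/top7.png")[65:315,260:470]; cv2.imwrite("pics/top7c.png",cv2.resize(im,None,fx=2.4,fy=2.4,interpolation=cv2.INTER_CUBIC)[:600])
E
```

```text
t 9.25 pos [ 0.4351 -0.2155  0.2244] F [ 0.0406  0.0269 -0.6547] w 0.0005811097003666447
units shift [ 3.4835 -0.085   3.3512] turn [0.0676 0.1031 0.0899]
```

View pics/side7c.png

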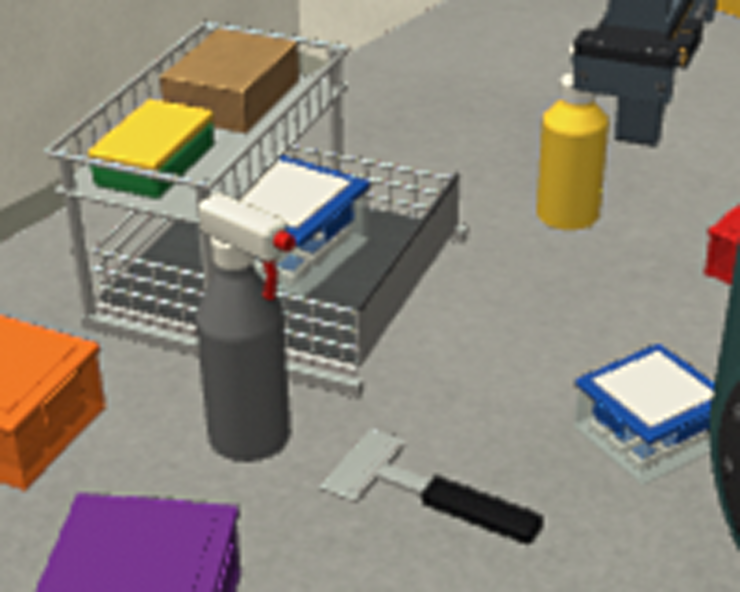

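View pics/top7c.png

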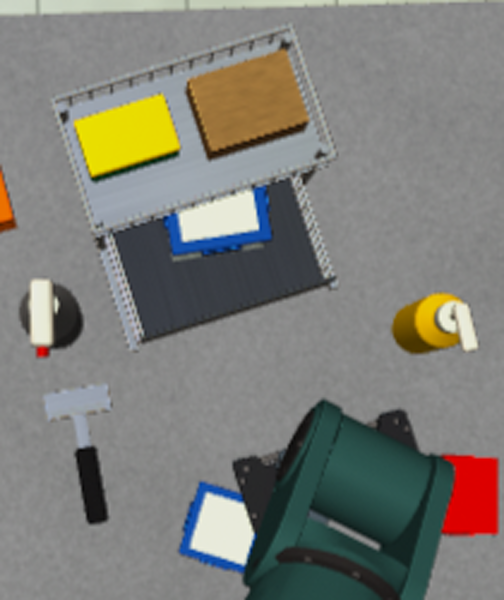

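```bash
python3 - <<'E'
from h import *
import cv2
print("fR",*tri([T(271,239),S(369,184)]))
f1=atz(*T(137,342),0.086);f2=atz(*T(332,284),0.086); m=(f1+f2)/2;print("front",f1,f2,m)
g=[atz(*S(*p),0.086) for p in ((359,308),(459,175))];print(g,(g[0]+g[1])/2)
for n,b in (("top",(120,185,320,390)),("side",(140,220,270,350))):
    im=cv2.imread(f"pics/{n}7.png")[b[0]:b[1],b[2]-20:b[3]]; cv2.imwrite(f"pics/{n}7d.png",cv2.resize(im,None,fx=7,fy=7,interpolation=cv2.INTER_CUBIC)[:600,:800])
E
```

```text
fR [ 0.7124 -0.2019  0.0911] [array([0.1904, 0.2351]), array([-0.2482, -0.0114])]
front [ 0.5895 -0.0309  0.086 ] [ 0.6552 -0.2758  0.086 ] [ 0.6223 -0.1534  0.086 ]
[array([ 0.5912, -0.0383,  0.086 ]), array([ 0.6566, -0.2774,  0.086 ])] [ 0.6239 -0.1578  0.086 ]
```

View pics/side7d.png

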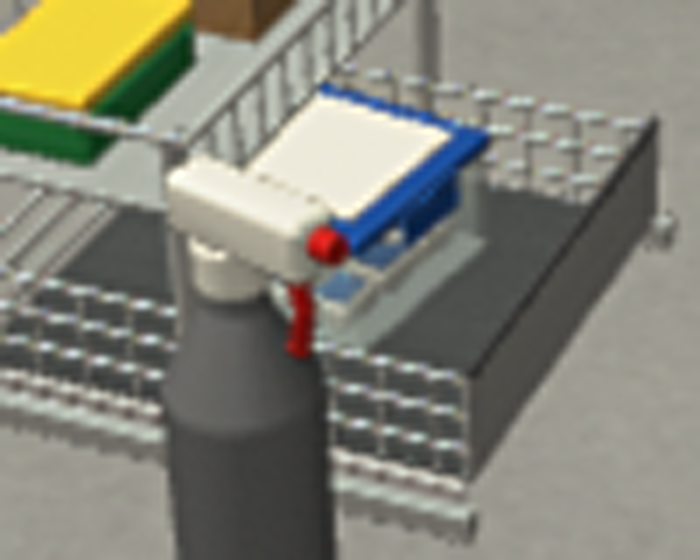

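View pics/top7d.png

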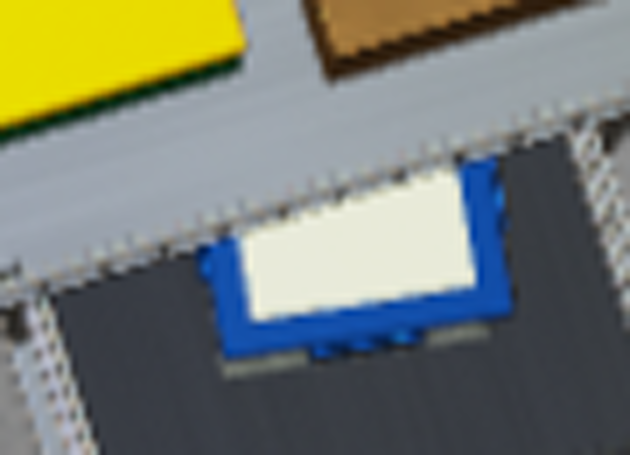

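The front measures (0.623, -0.156), against an expected home position of (0.623, -0.160). The lid's edge is at z≈0.091, so it's shut, and the bystanders sit at the same pixels as at the start. The hand is clear, so I'm handing in.

```bash
python3 -c "
from h import *
s=ctrl.get_state(); print(s['time'],s['wrist_force'],abs(s['joint_vel']).max())
print(ctrl.job_done())"
```

```text
9.35 [ 0.2801 -0.2325  0.3433] 0.04157469117934053
the job is handed in; nothing more can be done
None
```

I pushed the lid shut with closed fingertips while the basket was still about 0.13 m out. Then I pushed the basket home by its front panel, backed the hand away and handed in at 9.35 s. The hand-in reported no verdict.

**Lid:** it met its stop at 22 N, with the fingertips at z = 0.097 m. Before the push its corners measured 90–94 mm high, the free edge reading about 3 mm above the hinge, which is within measuring error. After the push, its one visible front corner measured 91 mm.

**Basket:** it reached a hard stop at about 30 N along the push. The front panel then measured (0.622, -0.153) from the top camera and (0.624, -0.158) from the side camera, against an expected home position of (0.623, -0.160). The 2–7 mm disagreement is nearly all sideways to the push.

**Everything else:** the container looked upright. The spray bottle, pump bottle and scraper showed no visible shift in the pictures. The wrist force was near zero at hand-in.

**Side effect:** pressing the lid slid the basket in about 5–7 mm early, which did no harm because it stayed well above the 0.06 m limit for step 1.

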